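# Stroke the sample box lids shut

## Robot

A 6-joint arm with a two-finger parallel gripper is mounted at the origin on a cart in front of the work surface, level with it; the furniture and walls round the work are solid. World frame = base frame: x ahead of the robot, y to its left, z up, the work surface at z = 0. Lengths are in m, angles in rad, forces in N, time in s.
With the tool pointing down it reaches from about 0.25 to 0.775 m from the base axis. Payload 4 kg.
Tool frame: the origin (TCP) lies between the finger pads, 19 mm behind the fingertips; this is the grasp point; z points along the fingers, y is the line along which they close (so a half turn about z gives the same grasp; the last joint's range is limited). The gripper opens to 94 mm and grips with 3 to 60 N. Pads are 16 mm wide; open, the fingers measure 119 mm over their backs; the gripper's body (75 mm by 177 mm) begins 78 mm behind the grasp point.
Start: joints at [1.198, 0.087, 1.371, -0, 1.684, -0.103], TCP at [0.147, 0.53, 0.224] pointing down, gripper open.
Joint ranges: [-3.1, 3.1], [-0.76, 2.03], [0.27, 2.55], [-1.08, 4.22], [0.17, 2.65], [-2.57, 2.57]. Speed limits (rad/s): [2.79, 2.79, 3.14, 3.14, 3.14, 3.14].

## Interface

Orientations are given as [roll, pitch, yaw] about the fixed x, y, z axes, in that order (R = Rz(yaw) Ry(pitch) Rx(roll)).
In Python, from bench import robot gives the robot as it stands.
- The arm moves only by the tool carry_out, never from a script. Its argument "increments" is a list of rows, each a list of 3 entries, a list of its own where there are three numbers: the closure in counts, from 0 (fully open) to 255 (shut), then the shift along the tool's x, y, z in mm, then the turn about the tool's z in degrees. In form: [[fingers, [dx, dy, dz], twist], ...]. A call has 1 to 8 rows; each row shifts and turns the commanded pose from where the row before left it, along the tool's axes as they then stand; what a row does not reach is not made up. A row lasts 1/10 s, in which the tool goes at most 50 mm and 8.59 degrees, less where a joint would pass 70% of its speed; a pose out of reach is approached as far as the arm can. A call with a gripper value outside its range is refused whole. The fingers move at their own pace and stop on an object; the grip force is fixed at half the most. Time passes only in rows, so rows that do not move let the fingers close. It gives the time, the measured TCP pose, the force, the opening and the grip force at its end, in the units of the state.
- robot.get_obs(): the state, without advancing time (a new reading comes with each control period).
- robot.snapshot(name): name is "scene" or "top"; returns the picture (480x640x3 uint8, blue, green, red); there is no depth.
- robot.get_calibration(name): a dict with "vfov" (degrees; the focal length in pixels is half the picture's height over the tangent of half this angle, whatever the lens; pixels are square), "cx", "cy" (the principal point, pixels), "T" (4x4, takes a point from camera to world coordinates). Camera axes: x right, y down, z forward; pixel columns grow to the right and rows downward; lengths in m; the calibration is good to about 2 mm. A picture is of the moment at which its call begins. get_calibration takes no time and is no camera call.
- robot.close_job(): hands the job in; it is judged then, once.
The state is a dict: "time": time; "joint_positions": joint angles; "qvel": joint speeds; "joint_torque": joint torques, N m; "tool_pos": TCP position; "ee_rot": TCP orientation; "wrist_force": force on the tool from outside, world axes, zero at the start; "wrist_torque": the same for the moment, N m; "width": finger opening in m; "finger_force": force on a finger pad.
Only numpy, scipy, OpenCV 4.12 (cv2) and the standard library are available. Lean on these libraries where they do the work, as an engineer would, in place of code of your own. Each camera call takes 0.05 s, during which the arm holds its last target. There are 200 camera calls.

## Task

Shut the sample box for storage: with the fingertips make one light, continuous stroke along the middle of its row of five raised flip lids, from the left end (as the robot sees it; the lids' hinged side) to the right, pressing the lids flat one after another and staying low over the row until the last one is down. Only stroke the lids: do not lift or shove the box, and leave the loose things round it where they are.

Things in the scene. Friction and masses are not known exactly. Their poses are not given: they have to be found in the camera images.
- sample_box: Low grey box on rubber feet, 60 (x) x 193 (y) x 37.5 mm high with lids shut, 1.6 kg, loose. Origin: centre of underside; y along its row of five compartments (38 mm spacing) towards the left end, within 0.45 rad of the robot's left; z up. White flip lids, plates 60 x 32 x 3 mm (5 mm gaps between them), each pivoting just left (+y) of its left edge, 30 mm up; its right edge stands up to 66 mm.
- lid_1 (a joint): Angle of lid 1, counted from the left (+y) end: 0 = flat and shut, grows as it opens, starts at 0.4 to 0.75 rad, at most 1.6. Light friction hinge (0.008 N m), no spring: it stays where left, yields to a finger coming from its hinged (left) side or from above; pushed from the right it opens farther.
- seat_1 (a point): Centre of the upper face of lid 1 when it is shut (a point fixed to the box, 37.5 mm above its underside).
- lid_2 (a joint): Angle of lid 2, counted from the left (+y) end: 0 = flat and shut, grows as it opens, starts at 0.4 to 0.75 rad, at most 1.6. Light friction hinge (0.008 N m), no spring: it stays where left, yields to a finger coming from its hinged (left) side or from above; pushed from the right it opens farther.
- seat_2 (a point): Centre of the upper face of lid 2 when it is shut (a point fixed to the box, 37.5 mm above its underside).
- lid_3 (a joint): Angle of lid 3, counted from the left (+y) end: 0 = flat and shut, grows as it opens, starts at 0.4 to 0.75 rad, at most 1.6. Light friction hinge (0.008 N m), no spring: it stays where left, yields to a finger coming from its hinged (left) side or from above; pushed from the right it opens farther.
- seat_3 (a point): Centre of the upper face of lid 3 when it is shut (a point fixed to the box, 37.5 mm above its underside).
- lid_4 (a joint): Angle of lid 4, counted from the left (+y) end: 0 = flat and shut, grows as it opens, starts at 0.4 to 0.75 rad, at most 1.6. Light friction hinge (0.008 N m), no spring: it stays where left, yields to a finger coming from its hinged (left) side or from above; pushed from the right it opens farther.
- seat_4 (a point): Centre of the upper face of lid 4 when it is shut (a point fixed to the box, 37.5 mm above its underside).
- lid_5 (a joint): Angle of lid 5, counted from the left (+y) end: 0 = flat and shut, grows as it opens, starts at 0.4 to 0.75 rad, at most 1.6. Light friction hinge (0.008 N m), no spring: it stays where left, yields to a finger coming from its hinged (left) side or from above; pushed from the right it opens farther.
- seat_5 (a point): Centre of the upper face of lid 5 when it is shut (a point fixed to the box, 37.5 mm above its underside).
- brown_sample: Brown cylindrical sample mount, 30 mm across, 17 mm high, loose before the box; bystander. Origin: centre of its underside.
- green_sample: Green cylindrical sample mount, 32 mm across, 21 mm high, loose before the box; bystander. Origin: centre of its underside.
- loupe: Black round loupe, 37 mm across, 33 mm high, loose behind the box; bystander. Origin: centre of its underside.
- tweezers: Thin steel tweezers, 128 mm long, 9 mm high, lying loose behind the box; bystander. Origin: centre of its underside.
- hex_key: Black hex key, 72 mm long, 5 mm high, lying loose to the right of the box; bystander. Origin: centre of its underside.

How it is judged:
On the way, in this order (a step that is already met when the one before it is completed fails the run):
1. lid 1 is stroked shut by the fingertips, which are over it, near the middle of its width (value of joint lid_1 below 0.18 rad and horizontal distance between the grasp point and seat_1 below 0.045 m and x of the grasp point in the frame of sample_box between -0.018 and 0.018 m), for 0.04 s.
2. lid 2 is stroked shut by the fingertips, which are over it, near the middle of its width (value of joint lid_2 below 0.18 rad and horizontal distance between the grasp point and seat_2 below 0.045 m and x of the grasp point in the frame of sample_box between -0.018 and 0.018 m), for 0.04 s.
3. lid 3 is stroked shut by the fingertips, which are over it, near the middle of its width (value of joint lid_3 below 0.18 rad and horizontal distance between the grasp point and seat_3 below 0.045 m and x of the grasp point in the frame of sample_box between -0.018 and 0.018 m), for 0.04 s.
4. lid 4 is stroked shut by the fingertips, which are over it, near the middle of its width (value of joint lid_4 below 0.18 rad and horizontal distance between the grasp point and seat_4 below 0.045 m and x of the grasp point in the frame of sample_box between -0.018 and 0.018 m), for 0.04 s.
5. lid 5 is stroked shut by the fingertips, which are over it, near the middle of its width (value of joint lid_5 below 0.18 rad and horizontal distance between the grasp point and seat_5 below 0.045 m and x of the grasp point in the frame of sample_box between -0.018 and 0.018 m), for 0.04 s.
At the end, for the whole second after the job is handed in: All five lids lie flat (each below 0.18 rad, free edge under 7 mm up), shut in order from the left by fingertips passing within 18 mm of the row's middle line; the box stands level at rest within 35 mm of its start, every loose bystander within 20 mm of its own (value of joint each of lid_1, lid_2, lid_3, lid_4, lid_5 below 0.18 rad and distance of sample_box from where it was at the start of the episode below 0.035 m and angle between sample_box's own z axis and vertical below 0.05 rad and linear speed of sample_box below 0.02 m/s and distance of each of brown_sample, green_sample, loupe, tweezers, hex_key from where it was at the start of the episode below 0.02 m); the robot touches nothing.
It fails at once if the sample box is shoved more than 35 mm, or lifted or tipped (distance of sample_box from where it was at the start of the episode above 0.035 m or height (world z) of sample_box above 0.01 m or angle between sample_box's own z axis and vertical above 0.12 rad).
It fails at once if the robot presses on the sample box with more than 40 N (contact force between any of the arm, the fingers and sample_box above 40 N).
It fails at once if the fingers are lifted well off the row between the first lid and the last (TCP more than 80 mm above the shut lids) (value of joint lid_1 below 0.18 rad and value of joint lid_5 above 0.18 rad and z of the grasp point in the frame of sample_box above 0.1175 m).
It fails at once if a loose bystander is displaced by more than 20 mm (distance of any of brown_sample, green_sample, loupe, tweezers, hex_key from where it was at the start of the episode above 0.02 m).
It also fails if it takes over 32 s, if anything falls off the work surface, if the arm or the gripper's body presses on something with over 40 N, if the wrist force passes 120 N, or if a joint passes its speed limit or range.

## Working session

There is one attempt and no reset: what is moved stays moved. The work goes in short steps, Python scripts to look and compute and a tool call to move; the robot and the scene stay as the last step left them, time stands still between calls to the robot, and variables do not carry over. Pictures are saved under pics/ and viewed, at most 10 in all, crops included, and the job is handed in when it is done.

Besides the shell and the picture viewer there is one more tool, called as name(argument=value, ...), one argument or row to a line, values as JSON. carry_out: Moves the arm, as the interface text tells. Its arguments: {"type":"object","properties":{"increments":{"type":"array","items":{"type":"array"}}},"required":["increments"]}

```bash
mkdir -p pics
python3 - <<'E'
from bench import robot
import cv2,numpy as np
np.set_printoptions(precision=4,suppress=True)
for n in("scene","top"):
    cv2.imwrite(f"pics/{n}0.png",robot.snapshot(n)); c=robot.get_calibration(n); print(n,c)
o=robot.get_obs();print(o)
E
```

```text
scene {'vfov': 56.564462494415366, 'cx': 319.9774968691377, 'cy': 241.13180115230892, 'T': array([[-0.8667, -0.3054,  0.3944,  0.2043],
       [-0.4984,  0.5636, -0.6588,  0.2424],
       [-0.0211, -0.7675, -0.6407,  0.6221],
       [ 0.    ,  0.    ,  0.    ,  1.    ]])}
top {'vfov': 44.086482965356645, 'cx': 319.49761616023886, 'cy': 243.20079249682345, 'T': array([[-0.0286, -0.9918,  0.1249,  0.4292],
       [-0.9995,  0.0265, -0.0187, -0.324 ],
       [ 0.0152, -0.1254, -0.992 ,  0.8903],
       [ 0.    ,  0.    ,  0.    ,  1.    ]])}
{'time': 0.1, 'joint_positions': array([ 1.1979,  0.0879,  1.3721, -0.    ,  1.6836, -0.1031]), 'qvel': array([ 0.0006,  0.0008, -0.0022, -0.001 ,  0.0015, -0.0003]), 'joint_torque': array([  0.0014, -34.1252, -30.3301,   0.0719,   0.0305,  -0.0001]), 'tool_pos': array([0.1464, 0.5297, 0.2232]), 'ee_rot': array([-3.1397, -0.0002,  2.8718]), 'wrist_force': array([-0.4486,  0.1923, -0.3164]), 'wrist_torque': array([-0.037 , -0.0073,  0.0733]), 'finger_force': 0.0, 'width': 0.09414010961500822}
```

View pics/scene0.png

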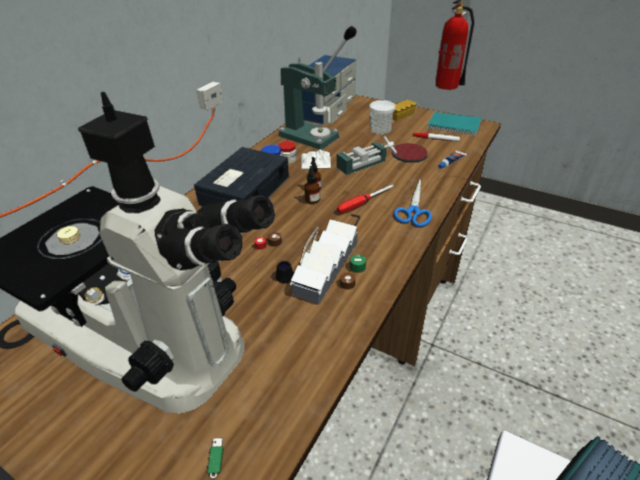

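View pics/top0.png

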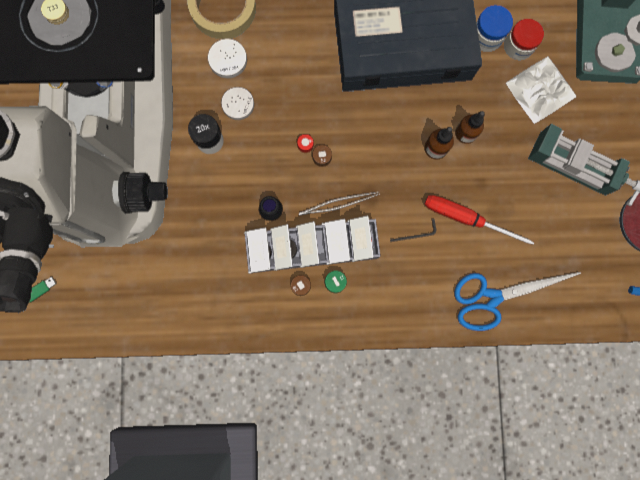

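The top view shows the box at about (246–380, 217–272), left end at x≈246. The loupe is at (270,207), tweezers at (340,204), hex key at (415,232), brown sample at (300,285) and green sample at (335,281). The microscope is on the left.

```bash
cat > h.py <<'E'
from bench import robot
import cv2,numpy as np
np.set_printoptions(precision=4,suppress=True)
def ray(n,uv,z):
    c=robot.get_calibration(n); f=240/np.tan(np.radians(c['vfov']/2)); T=np.array(c['T'])
    d=T[:3,:3]@np.array([(uv[0]-c['cx'])/f,(uv[1]-c['cy'])/f,1]); p=T[:3,3]
    return p+d*(z-p[2])/d[2]
def proj(n,P):
    c=robot.get_calibration(n); f=240/np.tan(np.radians(c['vfov']/2)); T=np.array(c['T'])
    q=T[:3,:3].T@(np.array(P)-T[:3,3]); return q[:2]/q[2]*f+[c['cx'],c['cy']]
E
python3 - <<'E'
from h import *
t=cv2.imread("pics/top0.png")[180:310,230:400]; cv2.imwrite("pics/topc.png",cv2.resize(t,None,fx=4.6,fy=4.6,interpolation=cv2.INTER_CUBIC))
t=cv2.imread("pics/scene0.png")[210:310,260:380]; cv2.imwrite("pics/scenec.png",cv2.resize(t,None,fx=6,fy=6,interpolation=cv2.INTER_CUBIC))
for name,uv in dict(mic1=(165,190),mic2=(130,245),ocular=(12,305),usb=(30,295),edge=(0,360)).items():
    print(name,ray("top",uv,0),ray("top",uv,.2))
print(proj("top",[0,0,0]))
E
```

```text
mic1 [ 0.6294 -0.1074  0.    ] [ 0.5844 -0.1561  0.2   ]
mic2 [ 0.5462 -0.0553  0.    ] [ 0.5199 -0.1156  0.2   ]
ocular [0.4612 0.1178 0.    ] [0.454  0.0186 0.2   ]
usb [0.4752 0.0918 0.    ] [ 0.4649 -0.0016  0.2   ]
edge [0.3814 0.1324 0.    ] [0.3921 0.0299 0.2   ]
[ 85.564  636.1108]
```

View pics/topc.png

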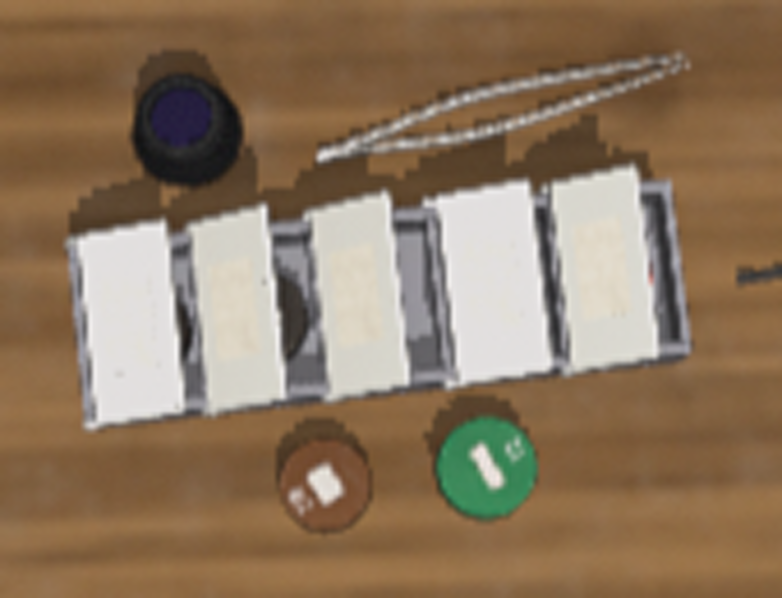

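View pics/scenec.png

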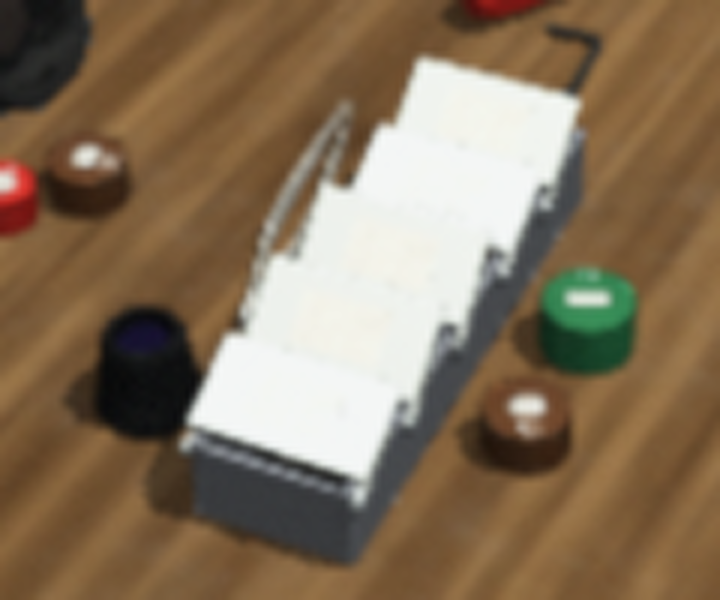

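The crops show the rim's corners at crop pixels (70,240), (90,427), (672,183) and (688,353). All five lids stand half open and there are no obstacles on the row. I'll cast these corners onto the rim height.

Run:
```python
from h import *
P=[ray("top",(230+u/4.6,180+v/4.6),.034) for u,v in((70,240),(90,427),(672,183),(688,353))]
P=np.array(P);print(P)
print("len",np.linalg.norm(P[0]-P[2]),np.linalg.norm(P[1]-P[3]),"w",np.linalg.norm(P[0]-P[1]),np.linalg.norm(P[2]-P[3]))
c=P.mean(0);d=(P[0]+P[1]-P[2]-P[3])[:2];d/=np.linalg.norm(d);yaw=np.arctan2(-d[0],d[1]);print("c",c,"y axis",d,"yaw",yaw)
w=(P[0]+P[2]-P[1]-P[3]);print("x-axis yaw",np.arctan2(w[1],w[0]))
# check in the scene view: left-end bottom edge corners crop (190,440)&(355,500) rim, base (350,562)
for u,v,z in((190,445,.034),(358,498,.034),(352,562,.003)):
    print(ray("scene",(260+u/6,210+v/6),z))
xa=np.array([d[1],-d[0]])
for s in(1,-1): print([c[:2]+s*.0965*d+t*.03*xa for t in(1,-1)])
for i in range(5): print(i+1,c[:2]+(76-38*i)/1e3*d)
```

```text
[[ 0.5561 -0.2323  0.034 ]
 [ 0.4966 -0.2378  0.034 ]
 [ 0.5694 -0.424   0.034 ]
 [ 0.5149 -0.4268  0.034 ]]
len 0.19211781027531633 0.1898907912246513 w 0.05975363701577419 0.054617503653705005
c [ 0.5343 -0.3302  0.034 ] y axis [-0.0826  0.9966] yaw 0.08267731482632236
x-axis yaw 0.07312271771018268
[ 0.5505 -0.2297  0.034 ]
[ 0.494  -0.2352  0.034 ]
[ 0.4973 -0.236   0.003 ]
[array([ 0.5562, -0.2316]), array([ 0.4964, -0.2365])]
[array([ 0.5721, -0.4239]), array([ 0.5123, -0.4289])]
1 [ 0.528  -0.2545]
2 [ 0.5311 -0.2924]
3 [ 0.5343 -0.3302]
4 [ 0.5374 -0.3681]
5 [ 0.5406 -0.406 ]
```

Run:
```python
from h import *
def tri(a,b):
    A=[];B=[]
    for n,uv in(("top",a),("scene",b)):
        p=ray(n,uv,0);q=ray(n,uv,.3);d=(q-p)/np.linalg.norm(q-p);M=np.eye(3)-np.outer(d,d);A.append(M);B.append(M@p)
    X=np.linalg.solve(A[0]+A[1],B[0]+B[1]);return X,[np.linalg.norm(A[i]@X-B[i]) for i in(0,1)]
print("ocular",tri((13,303),(262,214)),tri((13,303),(210,247)))
print("knob(right)",tri((163,190),(232,290)),"knob(front)",tri((163,190),(148,368)))
for uv in((110,425),(257,425),(180,470)):
    for z in(0,-.3,-.7): X=ray("top",uv,z);print(uv,X,proj("scene",X))
for h in(.3,.4,.45):print(ray("scene",(105,110),h))
```

```text
ocular (array([ 0.4511, -0.0533,  0.3438]), [np.float64(0.0005301851730176337), np.float64(0.0005301851730176276)]) (array([ 0.4711, -0.0204,  0.3097]), [np.float64(0.023912786489747914), np.float64(0.023912786489747827)])
knob(right) (array([ 0.6059, -0.128 ,  0.0851]), [np.float64(0.0049204182433432025), np.float64(0.004920418243343311)]) knob(front) (array([ 0.6932, -0.0432, -0.0944]), [np.float64(0.05407301845521679), np.float64(0.054073018455216844)])
(110, 425) [ 0.2838 -0.0294  0.    ] [378.342 460.877]
(110, 425) [ 0.2348  0.0699 -0.3   ] [369.1721 615.4191]
(110, 425) [ 0.1695  0.2023 -0.7   ] [360.5124 761.3651]
(257, 425) [ 0.2772 -0.2421  0.    ] [434.395  349.9485]
(257, 425) [ 0.2259 -0.2145 -0.3   ] [433.1808 460.8894]
(257, 425) [ 0.1576 -0.1778 -0.7   ] [432.0875 560.7793]
(180, 470) [ 0.2178 -0.1305  0.    ] [448.6297 421.8344]
(180, 470) [ 0.1465 -0.0654 -0.3   ] [449.0158 560.5439]
(180, 470) [ 0.0515  0.0215 -0.7   ] [449.3745 689.4023]
[ 0.9218 -0.2224  0.3   ]
[ 0.699  -0.0781  0.4   ]
[ 0.5876 -0.0059  0.45  ]
```

carry_out(
  increments=[
    [255,[0,-20,0],0],
    [255,[0,-40,0],0],
    [255,[0,-40,0],0],
    [255,[0,-40,0],0],
    [255,[0,-40,0],0],
    [255,[0,-40,0],0],
    [255,[0,-40,0],0],
    [255,[0,-10,0],0],
  ],
)

```text
time: 0.9
tool_pos: [0.0737, 0.2675, 0.2242]
ee_rot: [3.141, 0.0, 2.871]
wrist_force: [-0.4, -0.1, 0.2]
width: 0.0334
finger_force: 0.0
```

carry_out(
  increments=[
    [255,[-34,-2,0],7],
    [255,[-34,-2,0],7],
    [255,[-34,-2,0],7],
    [255,[-34,-2,0],7],
    [255,[-34,-2,0],7],
    [255,[-34,-2,0],7],
    [255,[-34,-2,0],7],
    [255,[-34,-2,0],7],
  ],
)

```text
time: 1.7
tool_pos: [0.2663, 0.089, 0.224]
ee_rot: [-3.142, -0.0, 1.889]
wrist_force: [0.3, -0.0, 0.2]
width: 0.0004
finger_force: 0.0
```

carry_out(
  increments=[
    [255,[-34,-2,0],7],
    [255,[-34,-2,0],7],
    [255,[-34,-2,0],7],
    [255,[-34,-2,0],7],
    [255,[-34,-2,0],7],
    [255,[-34,-2,0],7],
    [255,[0,0,0],0],
    [255,[0,0,0],0],
  ],
)

```text
time: 2.5
tool_pos: [0.2572, -0.1101, 0.224]
ee_rot: [-3.141, -0.001, 1.159]
wrist_force: [0.4, 1.0, 0.2]
width: 0.0003
finger_force: 0.0
```

carry_out(
  increments=[
    [255,[1,20,0],0],
    [255,[1,40,0],0],
    [255,[1,50,0],0],
    [255,[1,50,0],0],
    [255,[1,50,0],0],
    [255,[1,50,0],0],
    [255,[1,28,0],0],
    [255,[1,0,0],0],
  ],
)

```text
time: 3.3
tool_pos: [0.5279, -0.2152, 0.2216]
ee_rot: [-3.139, -0.001, 1.166]
wrist_force: [-0.0, 0.5, -0.2]
width: 0.0003
finger_force: 0.0
```

carry_out(
  increments=[
    [255,[0,0,20],-7],
    [255,[0,0,20],-7],
    [255,[0,0,20],-7],
    [255,[0,0,20],-7.3],
    [255,[0,0,0],0],
    [255,[0,0,0],0],
  ],
)

```text
time: 3.9
tool_pos: [0.5245, -0.2152, 0.1445]
ee_rot: [-3.141, -0.001, 1.655]
wrist_force: [-0.2, 1.2, 1.0]
width: 0.0007
finger_force: 0.0
```

Run:
```python
from h import *
o=robot.get_obs();print(o['time'],o['tool_pos'],o['ee_rot'],o['wrist_force'])
c=np.array([.534,-.3295]);d=np.array([-.0826,.9966]);x=np.array([.9966,.0826])
v=o['tool_pos'][:2]-c;print("box-frame x,y",v@x,v@d)
s=robot.snapshot("top");cv2.imwrite("pics/topn.png",s)
s=cv2.resize(s[140:310,150:400],None,fx=3.2,fy=3.2);cv2.imwrite("pics/top1.png",s)
print("tip px (crop)",(proj("top",o['tool_pos']-[0,0,.019])-[150,140])*3.2)
```

```text
3.9 [ 0.5245 -0.2152  0.1445] [-3.1413 -0.0006  1.6552] [-0.2382  1.2206  0.999 ]
box-frame x,y -6.85588393030315e-05 0.11467528117707945
tip px (crop) [238.8126 340.9349]
```

View pics/top1.png

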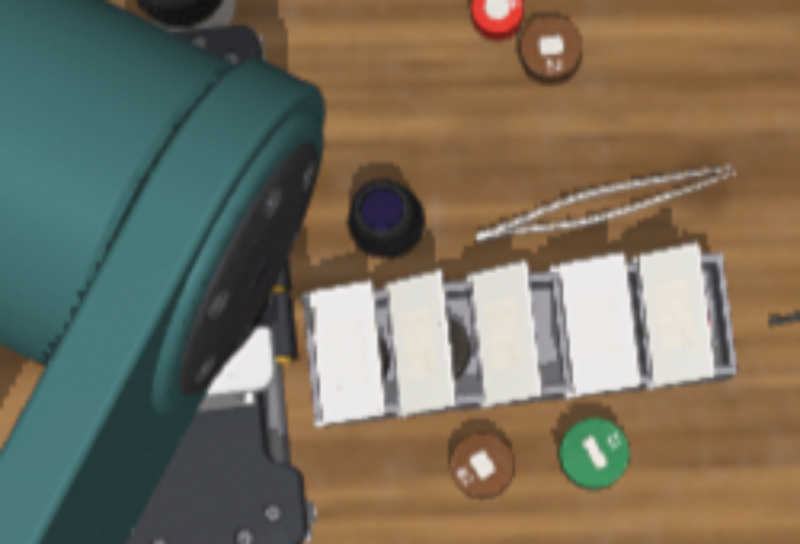

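The picture shows the box undisturbed and the gripper body to its left, with the fingertips just off the left end at about crop (239,341), clear of everything. I'll lower now.

carry_out(
  increments=[
    [255,[0,0,20],0],
    [255,[0,0,20],0],
    [255,[0,0,20],0],
    [255,[0,0,15],0],
    [255,[0,0,9],0],
    [255,[0,0,0],0],
    [255,[0,0,0],0],
  ],
)

```text
time: 4.65
tool_pos: [0.525, -0.2171, 0.0612]
ee_rot: [3.14, 0.001, 1.655]
wrist_force: [0.5, -0.4, 0.5]
width: 0.0006
finger_force: 0.0
```

carry_out(
  increments=[
    [255,[0,0,2],0],
    [255,[0,0,0],0],
  ],
)

```text
time: 4.85
tool_pos: [0.5249, -0.2171, 0.059]
ee_rot: [3.14, 0.001, 1.655]
wrist_force: [-0.5, 0.1, -0.0]
width: 0.0002
finger_force: 0.0
```

Run:
```python
from h import *
for _ in range(4):
    robot.snapshot("top");o=robot.get_obs();print(o['tool_pos'],o['wrist_force'])
```

```text
[ 0.5248 -0.2171  0.0589] [ 0.2502 -0.7435 -0.3023]
[ 0.5247 -0.2171  0.0588] [-0.7404  0.5751 -0.0563]
[ 0.5246 -0.217   0.0587] [-0.222   1.3049 -0.4322]
[ 0.5246 -0.217   0.0586] [-0.0467  0.1457  0.6896]
```

carry_out(
  increments=[
    [255,[-6,0,0],0],
    [255,[-6,0,0],0],
    [255,[-6,0,0],0],
    [255,[-6,0,0],0],
    [255,[-6,0,0],0],
    [255,[-6,0,0],0],
    [255,[-6,0,0],0],
    [255,[-6,0,0],0],
  ],
)

```text
time: 5.85
tool_pos: [0.5285, -0.2651, 0.0582]
ee_rot: [-3.142, -0.001, 1.655]
wrist_force: [-0.3, 0.5, 0.7]
width: 0.0003
finger_force: 0.5
```

carry_out(
  increments=[
    [255,[-6,0,0],0],
    [255,[-6,0,0],0],
    [255,[-6,0,0],0],
    [255,[-6,0,0],0],
    [255,[-6,0,0],0],
    [255,[-6,0,0],0],
    [255,[-6,0,0],0],
    [255,[-6,0,0],0],
  ],
)

```text
time: 6.65
tool_pos: [0.5326, -0.313, 0.0582]
ee_rot: [3.142, -0.0, 1.655]
wrist_force: [-0.6, 0.2, 0.2]
width: 0.0005
finger_force: 0.1
```

Run:
```python
from h import *
a=robot.snapshot("scene");cv2.imwrite("pics/s2.png",cv2.resize(a[200:320,240:400],None,fx=4,fy=4,interpolation=2))
b=robot.snapshot("top");cv2.imwrite("pics/t2.png",b)
b=cv2.resize(b[180:310,230:430],None,fx=4,fy=4,interpolation=2);b=b[:520]
a=cv2.resize(a[200:320,240:400],None,fx=2.5,fy=2.5,interpolation=2);b=cv2.resize(b,(400,260))
cv2.imwrite("pics/both2.png",np.vstack([a,b]));print(robot.get_obs()['tool_pos'])
```

```text
[ 0.5325 -0.3136  0.0582]
```

View pics/both2.png

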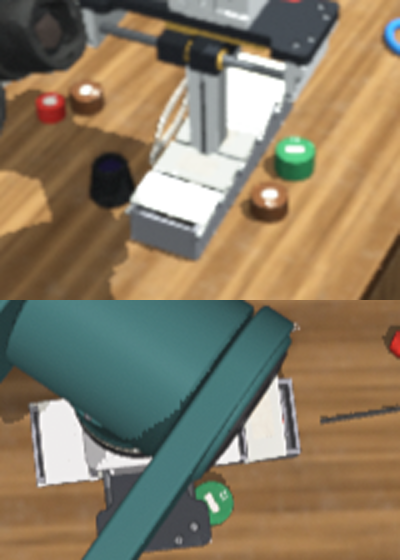

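Lids 1 and 2 lie flat behind the finger, which is at about (208,145) in the upper crop, mid-row. The box hasn't moved, so I'll go on with the stroke.

carry_out(
  increments=[
    [255,[-6,0,0],0],
    [255,[-6,0,0],0],
    [255,[-6,0,0],0],
    [255,[-6,0,0],0],
    [255,[-6,0,0],0],
    [255,[-6,0,0],0],
    [255,[-6,0,0],0],
    [255,[-6,0,0],0],
  ],
)

```text
time: 7.55
tool_pos: [0.5366, -0.3609, 0.0582]
ee_rot: [3.142, -0.0, 1.655]
wrist_force: [-0.0, 0.4, 1.0]
width: 0.0006
finger_force: 0.1
```

carry_out(
  increments=[
    [255,[-6,0,0],0],
    [255,[-6,0,0],0],
    [255,[-6,0,0],0],
    [255,[-6,0,0],0],
    [255,[-6,0,0],0],
    [255,[-6,0,0],0],
    [255,[-6,0,0],0],
    [255,[-6,0,0],0],
  ],
)

```text
time: 8.35
tool_pos: [0.5407, -0.4088, 0.0582]
ee_rot: [3.142, 0.0, 1.655]
wrist_force: [0.1, 1.3, 0.2]
width: 0.0006
finger_force: 0.1
```

carry_out(
  increments=[
    [255,[-6,0,0],0],
    [255,[-6,0,0],0],
    [255,[-6,0,0],0],
    [255,[0,0,0],0],
    [255,[0,0,0],0],
  ],
)

```text
time: 8.85
tool_pos: [0.5421, -0.4263, 0.0582]
ee_rot: [3.142, -0.0, 1.655]
wrist_force: [0.4, -0.1, -0.1]
width: 0.0005
finger_force: 0.0
```

Run:
```python
from h import *
a=robot.snapshot("scene");cv2.imwrite("pics/s3.png",cv2.resize(a[200:320,240:400],None,fx=5,fy=5,interpolation=2));print(robot.get_obs()['tool_pos'])
```

```text
[ 0.5421 -0.426   0.0582]
```

View pics/s3.png

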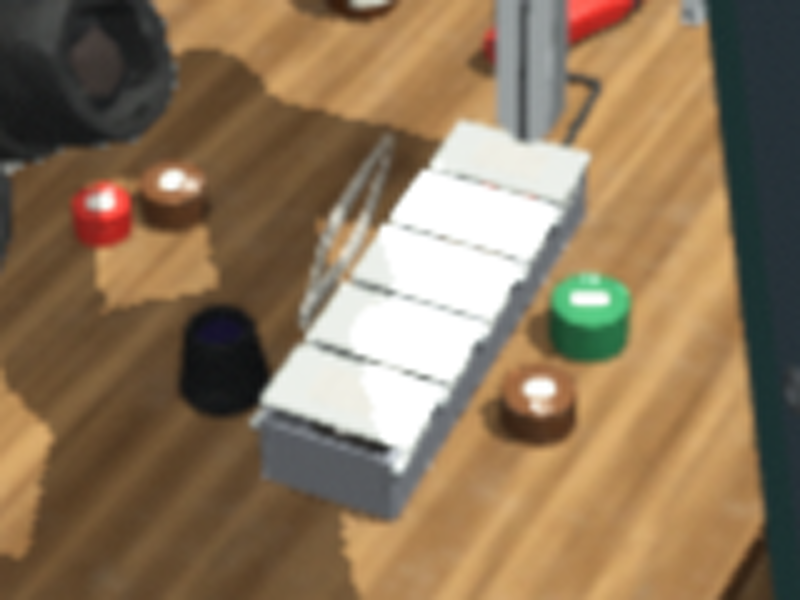

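All five lids lie flat, with the finger over the right end at about (530,120) and the bystanders in place. I'll lift clear.

carry_out(
  increments=[
    [255,[-4,0,-4],0],
    [255,[0,0,-15],0],
    [255,[0,0,-25],0],
    [255,[0,0,-30],0],
    [255,[0,0,-30],0],
    [255,[0,0,-10],0],
    [255,[0,0,0],0],
    [255,[0,0,0],0],
  ],
)

```text
time: 9.7
tool_pos: [0.5422, -0.4297, 0.1712]
ee_rot: [-3.141, -0.001, 1.655]
wrist_force: [-0.8, 0.3, -0.6]
width: 0.0005
finger_force: 0.0
```

Run:
```python
from h import *
a=robot.snapshot("scene");cv2.imwrite("pics/s4.png",cv2.resize(a[200:320,240:400],None,fx=5,fy=5,interpolation=2));print(robot.get_obs()['tool_pos'])
```

```text
[ 0.5418 -0.4295  0.1701]
```

View pics/s4.png

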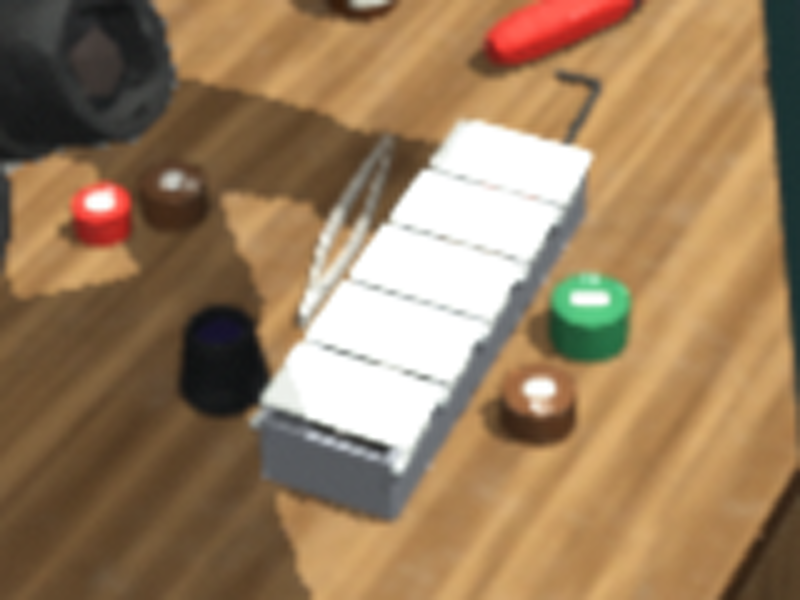

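All five lids are flat, the box and bystanders are in place, and the gripper is clear.

```bash
python3 -c "
from bench import robot
print(robot.close_job())"
```

```text
the job is handed in; nothing more can be done
None
```

I closed all five lids in order with one light stroke and handed the job in at about 10 s; in the last picture every lid is flat and the box and loose items look unmoved, but no verdict came back.

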